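Stow the slide tray in the transport rack

ROBOT

A 6-joint arm with a two-finger parallel gripper is mounted at the origin on a cart in front of the work surface, level with it; the furniture and walls round the work are solid. World frame = base frame: x ahead of the robot, y to its left, z up, the work surface at z = 0. Lengths are in mm, angles in rad, forces in N, time in s.
With the tool pointing down it reaches from about 350 to 775 mm from the base axis. Payload 7.3 kg.
Tool frame: the origin (TCP) lies on the centre line of the jaws, within the pads' length; the fingertips stand bot.tip_reach ahead of it and the grasp point (between the pads) lies 6 mm ahead of it (bot.tip_reach is the distance from the TCP to the fingertips, in mm); z points along the fingers, y is the direction in which the jaws open and shut (so a half turn about z gives the same grasp; the last joint's range is limited). The gripper opens to 92 mm and grips with 3 to 60 N. Pads are 19 mm wide; open, the fingers measure 130 mm over their backs; the gripper's body (75 mm by 190 mm) begins 47 mm behind the grasp point.
Start: joints at [1.126, 0.342, 1.524, -0, 1.275, -0.146], TCP at [154.53, 501.76, 251.741] pointing down, gripper open.
Joint ranges: [-2.53, 2.53], [-0.77, 2.02], [0.04, 2.7], [-1, 4.14], [0.28, 2.66], [-3.11, 3.11]. Speed limits (rad/s): [2.57, 2.57, 3.14, 3.14, 3.14, 3.14].

INTERFACE

Orientations are given as [roll, pitch, yaw] about the fixed x, y, z axes, in that order (R = Rz(yaw) Ry(pitch) Rx(roll)).
In Python, from plant import bot gives the robot as it stands.
- The arm moves only by the tool step_arm, never from a script. Its argument "deltas" is a list of rows, each a list of 6 numbers: the shift along the tool's x, y, z in mm, then the turn, a rotation vector about the tool's x, y, z in rad. A call has 1 to 5 rows; each row is the pose to reach, as a shift and turn from the pose commanded when the call began, along the tool's axes at that moment; what a row does not reach only later rows make up. A row lasts 1/12 s, in which the tool goes at most 41.7 mm and 7.16 degrees, less where a joint would pass 70% of its speed; a pose out of reach is approached as far as the arm can. A call with a gripper value outside its range is refused whole. "fingers" is the finger opening in mm, from 0 to 91.8, set as the call begins (left out, the last holds). The fingers move at their own pace and stop on an object; the grip force is fixed at half the most. Time passes only in rows, so rows that repeat a pose let the fingers close. It gives the time, the measured TCP pose, the force and the opening at its end, in the units of the state.
- bot.get_obs(): the state, without advancing time (a new reading comes with each control period).
- bot.capture(name): name is "scene" or "top"; returns a dict with "color" (400x640x3 uint8, red, green, blue), "fx", "fy", "cx", "cy" (pixels), "R" (3x3) and "t" (3): a world point X has camera coordinates R X + t. Camera axes: x right, y down, z forward; pixel columns grow to the right and rows downward; lengths in mm; the calibration is good to about 2 mm. A picture is of the moment at which its call begins. There is no depth.
- bot.close_job(): hands the job in, once; it reports no verdict.
Trained networks look in a picture, given as the dict that the camera call returned (one of the last four; its "shot" number tells which), for a name from the list of things; names that differ only in an ending like _2 or _b are one class to them, and where a whole thing is asked for, a point or a joint stands for the part that bears it (a point fixed in the world has none). Each returns a list of dicts, best first, with "p" (0 to 1); they miss things now and then, are a little off and sometimes report something else, mostly with a low value. They report only what shows in the picture. A call takes as long as a camera call.
- bot.boxes_of(query, picture): "rect" ([centre column, centre row, width, height] in pixels, round what is visible of it).
The state is a dict: "time": time; "joint_positions": joint angles; "dq": joint speeds; "tau": joint torques, N m; "tool_pos": TCP position; "tcp_rot": TCP orientation; "contact_force": force on the tool from outside, world axes, zero at the start; "moment": the same for the moment, N m; "grip_width": finger opening in mm.
Only numpy, scipy, OpenCV 4.12 (cv2) and the standard library are available. Lean on these libraries where they do the work, as an engineer would, in place of code of your own. Each camera call takes 0.05 s, during which the arm holds its last target. There are 200 camera calls.

TASK

Before the van drives off, stow the flat slide tray that lies on the worktop: swing the retaining bar of the small transport rack clear of the slots, slide the tray lip-last along the worktop into the empty bottom slot until it is fully home, then swing the bar fully shut in front of it again. Keep the tray level, because the slides lie loose in it, and leave the slide carton, the tape roll and the oil bottle where they are.

Things in the scene. Friction and masses are not known exactly. Their poses are not given: they have to be found in the camera images.
- slide_rack: Small grey two-tier transport rack, fixed on the worktop, 112 deep (x, away from the robot), 91 wide (y), 54 mm high. Origin on the worktop at the middle of its front face. Upper tier: a like tray, fixed, its lip standing 6 mm out of the face, up to 46 mm high. Two black lead-in ears 11 mm high before the bottom slot widen from 75 mm at the face to about 95 mm, 23 mm in front of it.
- slot_mouth (a point): Middle of the mouth of the empty bottom slot, on the worktop in the plane of the rack's front face; x points into the slot, y to its left (seen by the robot), z up. The slot is 75 mm wide, 22 mm high and 100 mm deep to the rack's back stop; its floor is the worktop itself.
- retaining_bar (a joint): Angle of the steel retaining bar (100 mm long, 20 high, 5 thick, lower edge 16 mm above the worktop), hinged at the rack's right front corner. 0 = shut, across the slots along the slot's +y. It grows as the free end swings towards the robot: 1.57 = along the slot's -x, 2.5 = end stop, clear to the right. Stiff hinge (0.05 N m), stays where left; at 2.2 or more a gripper has room at the mouth.
- bar_knob (a point): Axis of the upright round black handle post near the bar's free end, 70 mm above the worktop. The post is 14 mm thick (19 mm collar below 41 mm, 17 mm head above 80 mm) and reaches up to 89 mm above the worktop; it stands 88 mm from the pivot. With the bar shut it is 16 mm in front of the rack's face.
- bar_pivot (a point): Point on the bar's upright pivot axis, 70 mm above the worktop (the hinge itself ends at 46 mm); 16 mm in front of the rack's face and 61.5 mm to the right (-y) of the slot's middle.
- tray_center (a point): Loose flat aluminium slide tray (about 180 g) with two glass slides: body 100 long (x, towards the leading edge), 72 wide (y), 10 mm high; this point is the middle of the body. At the rear end (-x), 52 to 58 mm from this point, stands a pull lip 72 wide, 6 thick, 21 mm high. The tray starts in front and to the left of the slot, leading edge roughly towards it.
- tray_lip (a point): Middle of the outer (rear) face of the tray's pull lip, 58 mm behind the tray's middle, 10 mm above the underside. With the tray fully home (leading edge on the back stop) this face is 8 mm in front of the rack's face and clears the shut bar by about 5 mm.
- slide_carton: Slide carton, 100 x 82 x 26 mm, loose bystander on the right; origin at its underside.
- tape: Roll of tape, 54 mm across, 19 mm high, loose bystander on the left; origin at its underside.
- oil_bottle: Small dropper bottle, 36 mm across, 86 mm high, loose bystander at the back left; origin at its underside.

How it is judged:
By the outcome, as a careful person would: the job done as asked, in the order asked, and still so for the second after the job is handed in, with the robot touching nothing.
It also fails if it takes over 72 s, if anything falls off the work surface, if the arm or the gripper's body presses on something with over 40 N, if the wrist force passes 120 N, or if a joint passes its speed limit or range.

## Working session

There is one attempt and no reset: what is moved stays moved. The work goes in short steps, Python scripts to look and compute and a tool call to move; the robot and the scene stay as the last step left them, time stands still between calls to the robot, and variables do not carry over. Pictures are saved under pics/ and viewed, about 8 in all and at most 12, crops included, and the job is handed in when it is done.

Besides the shell and the picture viewer there is one more tool, called after ">>>" by a JSON object that holds its "api" and its "payload". step_arm: Moves the arm, as the interface text tells. Its arguments: {"type":"object","properties":{"deltas":{"type":"array"},"fingers":{"type":"number"}},"required":["deltas"]}

```bash
mkdir -p pics; ls
python3 - <<'E'
from plant import bot
import cv2, numpy as np
o=bot.get_obs(); print(o, bot.tip_reach)
for n in("scene","top"):
    c=bot.capture(n); cv2.imwrite(f"pics/{n}0.png",c["color"][:,:,::-1])
    print(n,c["fx"],c["fy"],c["cx"],c["cy"],np.round(c["R"],4).tolist(),np.round(c["t"],1).tolist())
    for q in("slide_rack","retaining_bar","bar_knob","tray_center","tray_lip","slide_carton","tape","oil_bottle"):
        print(q,[(round(d["p"],2),np.round(d["rect"],1).tolist()) for d in bot.boxes_of(q,c)[:2]])
E
```

```text
pics
{'time': 0.0, 'joint_positions': array([ 1.12600377e+00,  3.42741192e-01,  1.52500760e+00, -5.23495686e-05,
        1.27540591e+00, -1.45993936e-01]), 'dq': array([-0.00031029,  0.00149556,  0.00014914, -0.00105619,  0.00047479,
       -0.00080428]), 'tau': array([ 1.51822187e-04, -4.31249142e+01, -2.44210660e+01,  7.17918598e-02,
        5.61480399e-02, -1.14766399e-04]), 'tool_pos': array([154.3748802 , 501.40424027, 251.03864075]), 'tcp_rot': array([-3.14003994e+00, -1.77714303e-04,  2.84280918e+00]), 'contact_force': array([-0.50099243, -0.84009545,  0.39421429]), 'moment': array([-0.00557484, -0.01904535, -0.01797324]), 'grip_width': 91.91048917977474} 25.0
scene 504.74843923913875 504.74843923913875 323.5828488786924 202.8390018255373 [[-0.992, 0.1248, -0.0201], [0.1079, 0.753, -0.6492], [-0.0659, -0.6461, -0.7604]] [512.5, -23.4, 1745.7]
slide_rack [(0.65, [274.9, 197.3, 47.8, 44.5])]
retaining_bar [(0.54, [293.8, 189.2, 9.9, 15.7]), (0.39, [359.4, 304.3, 14.1, 18.0])]
bar_knob [(0.36, [339.0, 201.8, 37.4, 28.9])]
tray_center [(0.61, [337.2, 199.1, 39.6, 28.2])]
tray_lip [(0.83, [339.0, 200.4, 40.3, 27.6])]
slide_carton [(0.84, [345.4, 145.9, 32.9, 23.0])]
tape [(0.61, [359.3, 305.0, 16.6, 15.7])]
oil_bottle [(0.5, [300.6, 277.7, 12.0, 19.2])]
top 386.2529243507369 386.2529243507369 320.6905218788578 196.7468414724884 [[-0.021, -0.9994, -0.0264], [-0.9824, 0.0256, -0.1851], [0.1857, 0.022, -0.9824]] [66.8, 507.3, 1131.1]
slide_rack [(0.72, [358.1, 143.9, 50.9, 54.7])]
retaining_bar [(0.58, [366.3, 166.8, 22.6, 16.2]), (0.25, [359.2, 145.4, 50.8, 57.7])]
bar_knob [(0.52, [366.4, 165.4, 20.0, 13.5])]
tray_center [(0.89, [349.4, 212.1, 38.0, 41.1])]
tray_lip [(0.65, [353.0, 214.1, 34.3, 39.0])]
slide_carton [(0.89, [440.6, 231.2, 37.8, 39.2])]
tape [(0.65, [224.8, 219.0, 17.3, 23.4])]
oil_bottle [(0.69, [251.4, 163.4, 17.0, 17.1]), (0.26, [365.1, 165.6, 24.2, 15.0])]
```

Run:
```python
import cv2
a=cv2.imread("pics/scene0.png")[130:330,240:400]; b=cv2.imread("pics/top0.png")[100:260,290:410]
cv2.imwrite("pics/c0.png",cv2.hconcat([cv2.resize(a,(480,600),interpolation=cv2.INTER_CUBIC)[:, :350],cv2.resize(b,(450,600),interpolation=cv2.INTER_CUBIC)]))
```

```text
(no output)
```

View pics/c0.png

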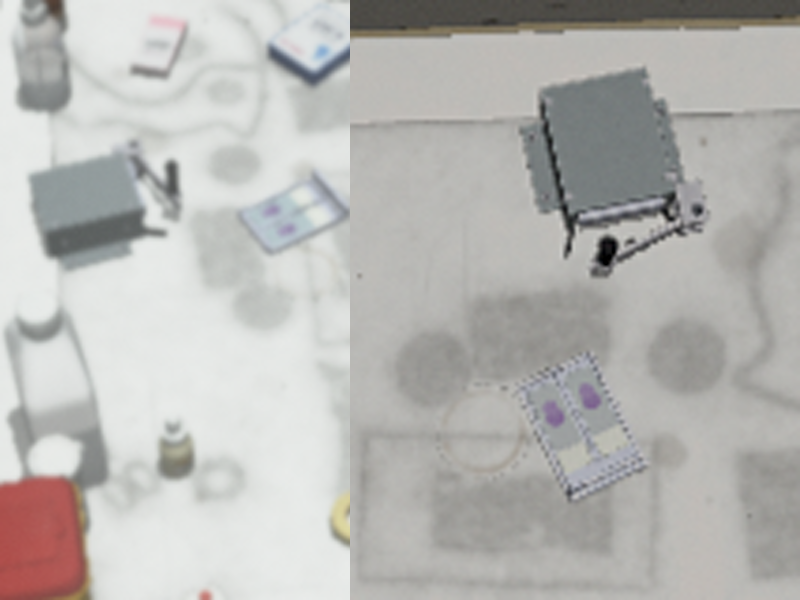

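View pics/top0.png

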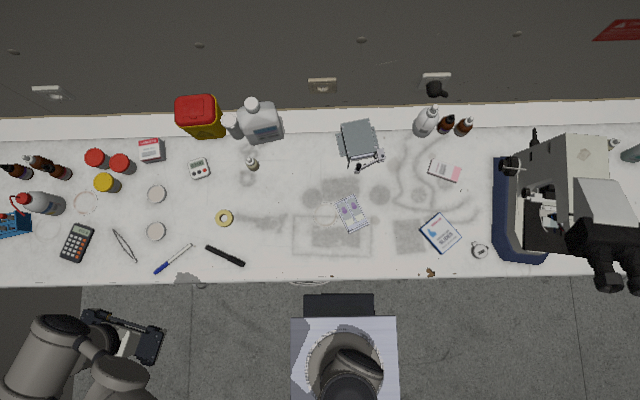

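The crops show the top view with rack top corners at about (341,123), (369,118), (377,152) and (350,159). The bar is part open, with its knob at about (358,165) and pivot at (381,156). The tray lies at about (350,212), lip towards the robot. Next is a finer crop for the corners.

Run:
```python
import cv2,numpy as np
a=cv2.imread("pics/top0.png")[112:237,326:392]; b=cv2.imread("pics/scene0.png")[165:240,245:365]
im=np.zeros((600,800,3),np.uint8)
A=cv2.resize(a,None,fx=4.8,fy=4.8,interpolation=cv2.INTER_CUBIC); B=cv2.resize(b,None,fx=4,fy=4,interpolation=cv2.INTER_CUBIC)
im[:600,:A.shape[1]]=A; im[:B.shape[0],320:]=B
for i in range(330,392,10): cv2.line(im,(int((i+.5-326)*4.8),0),(int((i+.5-326)*4.8),599),(0,200,0),1)
for i in range(120,237,10): cv2.line(im,(0,int((i+.5-112)*4.8)),(316,int((i+.5-112)*4.8)),(0,200,0),1)
for i in range(250,365,10): cv2.line(im,(320+int((i+.5-245)*4),0),(320+int((i+.5-245)*4),300),(0,200,0),1)
for i in range(170,240,10): cv2.line(im,(320,int((i+.5-165)*4)),(800,int((i+.5-165)*4)),(0,200,0),1)
cv2.imwrite("pics/c1.png",im)
```

```text
(no output)
```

View pics/c1.png

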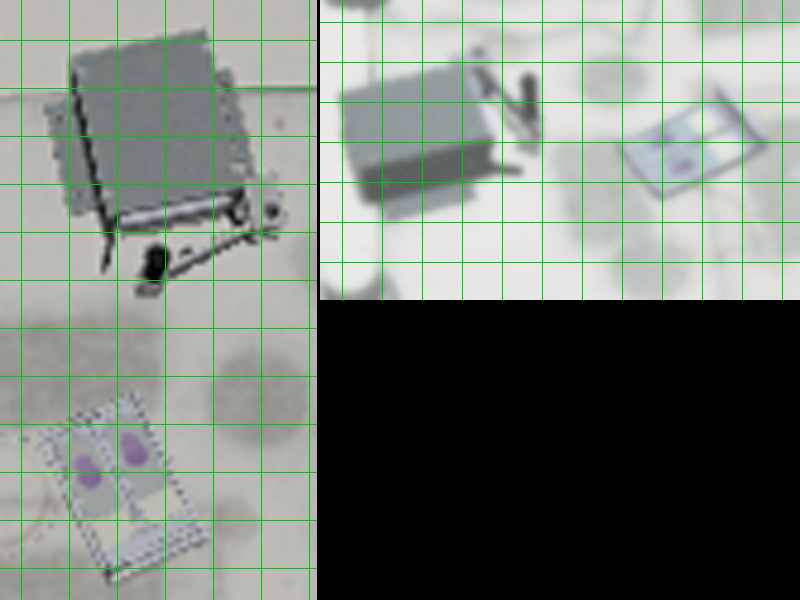

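The grid crop gives the rack top corners, the knob, the pivot and the tray corners in both views. I'll fit the poses from those pixels.

```bash
cat > h.py <<'E'
import numpy as np
from plant import bot
from scipy.optimize import least_squares
def proj(c,X):
    p=c["R"]@np.asarray(X,float)+np.ravel(c["t"]); return np.array([c["fx"]*p[0]/p[2]+c["cx"],c["fy"]*p[1]/p[2]+c["cy"]])
def T(pose,l):
    x,y,a=pose; return [x+np.cos(a)*l[0]-np.sin(a)*l[1],y+np.sin(a)*l[0]+np.cos(a)*l[1],l[2]]
def fit(obs,x0):  # obs: (cam, local pt, pixel)
    f=lambda p:np.concatenate([proj(c,T(p,l))-px for c,l,px in obs])
    r=least_squares(f,x0,loss='soft_l1',x_scale=[10,10,.1]); return r.x,f(r.x).reshape(-1,2)
def tri(obs,x0=(500,0,20)):
    f=lambda p:np.concatenate([proj(c,p)-px for c,px in obs])
    r=least_squares(f,x0); return r.x,np.abs(f(r.x)).max()
E
python3 - <<'E'
from h import *
np.set_printoptions(precision=3,suppress=True)
s=bot.capture("scene"); t=bot.capture("top")
P={"BL":(340.1,123.4),"BR":(368.2,117.75),"FR":(375.9,151.1),"FL":(349,156.5)}
S={"BL":(255.7,209.5),"BR":(249.5,188.25),"FR":(282,180.75),"FL":(287,200)}
L={"BL":(112,45.5,54),"BR":(112,-45.5,54),"FR":(0,-45.5,54),"FL":(0,45.5,54)}
for k in P: print(k,*tri([(s,S[k]),(t,P[k])]))
print("knob",*tri([(s,(296.25,183.5)),(t,(357.6,163.6))])); print("piv",*tri([(s,(284,177.5)),(t,(382,155.5))]))
r,e=fit([(t,L[k],P[k]) for k in P],[600,-50,0.2]); print("rack top",r,e.ravel())
r,e=fit([(t,L[k],P[k]) for k in P]+[(s,L[k],S[k]) for k in P],[600,-50,0.2]); print("rack both",r)
print("pivot pred",T(r,(-16,-61.5,70)))
P={"LL":(334.9,203.2),"LR":(352.6,194),"RR":(368.2,223.6),"RL":(348.8,232.8)}
S={"LL":(329.5,213.25),"LR":(319,200.75),"RR":(344,188.75),"RL":(355.75,200.75)}
L={"LL":(50,36,10),"LR":(50,-36,10),"RR":(-58,-36,21),"RL":(-58,36,21)}
for k in P: print(k,*tri([(s,S[k]),(t,P[k])]))
r,e=fit([(t,L[k],P[k]) for k in P],[400,-50,0.2]); print("tray top",r,e.ravel())
r,e=fit([(t,L[k],P[k]) for k in P]+[(s,L[k],S[k]) for k in P],[400,-50,0.2]); print("tray both",r,e.ravel())
E
```

```text
BL [743.307 -11.007  42.127] 0.6766073958752088
BR [ 758.133 -100.584   50.168] 0.08694762912779197
FR [ 646.587 -119.149   51.372] 0.40126875489204394
FL [635.263 -36.109  42.43 ] 0.05914311956905749
knob [598.009 -58.225  94.144] 0.2030893904989739
piv [ 636.249 -139.11    43.807] 0.329442252246281
rack top [639.139 -76.776   0.186] [ 0.006  0.024  0.151 -0.237  0.726 -0.214 -1.105  0.433]
rack both [639.087 -74.038   0.175]
pivot pred [np.float64(634.0557736660261), np.float64(-137.38572886767423), 70]
LL [496.351  10.997   4.542] 0.42565242669223835
LR [524.372 -45.806   8.078] 0.6368550053045396
RR [430.027 -91.209   4.865] 0.7756708324260444
RL [400.907 -29.162   7.612] 0.17450376397391665
tray top [464.025 -35.436   0.429] [-2.104 -0.063  0.717 -0.74   1.11  -0.079 -0.476  0.954]
tray both [466.334 -34.249   0.418] [-2.401 -0.958  0.519 -1.413  0.566 -0.618 -1.126  0.184  0.408  0.928
 -0.07  -0.345  1.446 -2.874  1.131 -1.656]
```

The rack is at about (639,-76), yaw 0.18. The bar angle is about 0.25, and the tray is at (465,-35), yaw 0.42. My plan has three parts:
1. Cage the knob between the jaws and swing the bar open along its arc.
2. Grip the tray by its sides, carry it to the slot, then finish by pushing the lip with two spread fingers.
3. Swing the bar shut.

```bash
cat >> h.py <<'E'
from scipy.spatial.transform import Rotation as Ro
def rows(targets,base=None):
    """tool-frame deltas from base (x,y,z,yaw; default measured, tool down) to world targets (x,y,z,yaw)"""
    o=bot.get_obs()
    if base is None: R0=Ro.from_euler('xyz',o["tcp_rot"]); p0=o["tool_pos"]
    else: R0=Ro.from_euler('xyz',[np.pi,0,base[3]]); p0=np.array(base[:3])
    out=[]
    for x,y,z,w in targets:
        R1=Ro.from_euler('xyz',[np.pi,0,w]); d=R0.inv().apply(np.array([x,y,z])-p0); r=(R0.inv()*R1).as_rotvec()
        out.append([round(float(v),1) for v in d]+[round(float(v),3) for v in r])
    print("t",o["time"],"pos",np.round(o["tool_pos"],1),"rot",np.round(o["tcp_rot"],3),"F",np.round(o["contact_force"],1),"g",round(o["grip_width"],1))
    for r in out: print(r)
RACK=(639.1,-76,0.18)
def rk(x,y,z,dy=0): # rack-frame target -> world, yaw rel. to rack
    a=T(RACK,(x,y,z)); return (a[0],a[1],z,RACK[2]+dy)
E
python3 -c "
from h import *
rows([(598,-58,160,2.0)])"
```

```text
t 1.0 pos [154.5 501.8 251.8] rot [3.141 0.    2.843] F [ 0.5 -0.3  0.1] g 92.1
[-588.6, -404.4, 91.7, 0.0, -0.0, 0.843]
```

>>> {"api": "step_arm", "payload": {"deltas": [[-588, -404, 60, 0, 0, 0.843], [-588, -404, 60, 0, 0, 0.843], [-588, -404, 60, 0, 0, 0.843], [-588, -404, 60, 0, 0, 0.843], [-588, -404, 60, 0, 0, 0.843]], "fingers": 40}}

```text
time: 1.42
tool_pos: [284.1, 337.5, 234.3]
tcp_rot: [3.141, -0.0, 2.212]
contact_force: [0.8, 1.0, 0.5]
grip_width: 62.7
```

```bash
python3 -c "
from h import *
rows([(598,-58,160,2.0)])"
```

```text
t 1.4167 pos [284.1 337.5 234.3] rot [ 3.141 -0.     2.212] F [0.8 1.  0.5] g 62.7
[-504.7, 14.7, 74.3, 0.001, -0.0, 0.212]
```

>>> {"api": "step_arm", "payload": {"deltas": [[-504, 15, 74, 0, 0, 0.21], [-504, 15, 74, 0, 0, 0.21], [-504, 15, 74, 0, 0, 0.21], [-504, 15, 74, 0, 0, 0.21], [-504, 15, 74, 0, 0, 0.21]]}}

```text
time: 1.83
tool_pos: [413.5, 176.5, 204.0]
tcp_rot: [3.141, 0.0, 2.008]
contact_force: [0.3, 1.0, -0.0]
grip_width: 39.9
```

```bash
python3 -c "
from h import *
rows([(598,-58,150,2.0)])"
```

```text
t 1.8333 pos [413.5 176.5 204. ] rot [3.141 0.    2.008] F [ 0.3  1.  -0. ] g 39.9
[-290.5, 67.8, 54.1, 0.001, 0.0, 0.008]
```

>>> {"api": "step_arm", "payload": {"deltas": [[-290, 68, 54, 0, 0, 0], [-290, 68, 54, 0, 0, 0], [-290, 68, 54, 0, 0, 0], [-290, 68, 54, 0, 0, 0], [-290, 68, 54, 0, 0, 0]]}}

```text
time: 2.25
tool_pos: [540.4, 15.4, 166.5]
tcp_rot: [3.141, -0.0, 2.007]
contact_force: [1.2, 1.1, 0.7]
grip_width: 39.8
```

```bash
python3 -c "
from h import *
rows([(598,-58,150,2.0)])"
```

```text
t 2.25 pos [540.4  15.4 166.5] rot [ 3.141 -0.     2.007] F [1.2 1.1 0.7] g 39.8
[-90.8, 21.1, 16.5, 0.0, -0.0, 0.007]
```

>>> {"api": "step_arm", "payload": {"deltas": [[-91, 21, 16, 0, 0, 0], [-91, 21, 16, 0, 0, 0], [-91, 21, 16, 0, 0, 0], [-91, 21, 16, 0, 0, 0]]}}

```text
time: 2.58
tool_pos: [598.0, -59.1, 149.5]
tcp_rot: [-3.141, -0.0, 2.004]
contact_force: [-0.8, -0.0, -0.3]
grip_width: 39.8
```

Run:
```python
from h import *
import cv2
rows([(598,-58,84,2.0)])
s=bot.capture("scene"); t=bot.capture("top")
a=t["color"][112:202,300:420,::-1]; b=s["color"][130:220,240:360,::-1]
A=cv2.resize(a,None,fx=3.3,fy=3.3,interpolation=cv2.INTER_CUBIC); B=cv2.resize(b,None,fx=3.3,fy=3.3,interpolation=cv2.INTER_CUBIC)
im=cv2.hconcat([A,B])
for k,(c,o,off) in enumerate([(t,(300,112),0),(s,(240,130),396)]):
    for P in [(598,-58,89),(635.5,-138,46)]:
        q=(proj(c,P)-o+.5)*3.3; cv2.circle(im,(int(q[0]+off),int(q[1])),3,(0,0,255),1)
cv2.imwrite("pics/c2.png",im)
```

```text
t 2.5833 pos [598.  -59.1 149.5] rot [-3.141 -0.     2.004] F [-0.8 -0.  -0.3] g 39.8
[1.0, 0.5, 65.5, -0.001, -0.0, 0.004]
```

View pics/c2.png

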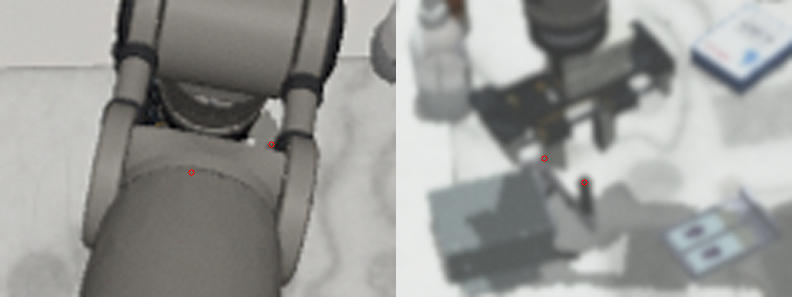

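The scene view shows the knob (585,183) under and between the open fingers, and the projected estimates fall on the knob and the pivot. Descending now.

>>> {"api": "step_arm", "payload": {"deltas": [[0, 1, 20, 0, 0, 0], [0, 1, 40, 0, 0, 0], [0, 1, 55, 0, 0, 0], [0, 1, 65, 0, 0, 0], [0, 1, 65, 0, 0, 0]]}}

```text
time: 3.1
tool_pos: [596.1, -54.1, 84.3]
tcp_rot: [-3.139, -0.003, 2.009]
contact_force: [-0.4, 0.5, -0.5]
grip_width: 39.7
```

>>> {"api": "step_arm", "payload": {"deltas": [[0, 0, 0, 0, 0, 0], [0, 0, 0, 0, 0, 0], [0, 0, 0, 0, 0, 0], [0, 0, 0, 0, 0, 0]], "fingers": 18}}

```text
time: 3.43
tool_pos: [598.2, -55.8, 86.9]
tcp_rot: [3.14, 0.001, 2.008]
contact_force: [-1.2, 1.1, 0.4]
grip_width: 19.7
```

```bash
cat >> h.py <<'E'
PIV=(635.5,-138)
def arc(phis,z=84,r=88,base=None): rows([(PIV[0]+r*np.cos(p),PIV[1]+r*np.sin(p),z,p) for p in phis],base)
E
python3 -c "
from h import *
arc([2.0])
arc(2.0+np.arange(1,6)*0.11)"
```

```text
t 3.4333 pos [598.2 -55.8  86.9] rot [3.140e+00 1.000e-03 2.008e+00] F [-1.2  1.1  0.4] g 19.7
[-2.3, -0.3, 2.9, 0.001, 0.001, 0.008]
t 3.4333 pos [598.2 -55.8  86.9] rot [3.140e+00 1.000e-03 2.008e+00] F [-1.2  1.1  0.4] g 19.7
[-2.7, -10.0, 2.9, 0.001, 0.001, -0.102]
[-4.3, -19.5, 2.9, 0.001, 0.001, -0.212]
[-6.8, -28.9, 2.9, 0.001, 0.001, -0.322]
[-10.4, -37.9, 2.9, 0.001, 0.001, -0.432]
[-14.9, -46.4, 2.8, 0.001, 0.001, -0.542]
```

>>> {"api": "step_arm", "payload": {"deltas": [[-2.7, -10, 1.5, 0, 0, -0.1], [-4.3, -19.5, 1.5, 0, 0, -0.21], [-6.8, -29, 1.5, 0, 0, -0.32], [-10.4, -38, 1.5, 0, 0, -0.43], [-15, -46.5, 1.5, 0, 0, -0.54]]}}

```text
time: 3.85
tool_pos: [562.1, -89.2, 85.0]
tcp_rot: [3.141, 0.001, 2.553]
contact_force: [0.3, 1.0, 1.0]
grip_width: 18.4
```

```bash
python3 -c "
from h import *
arc(2.55+np.arange(1,6)*0.115)"
```

```text
t 3.85 pos [562.1 -89.2  85. ] rot [3.141e+00 1.000e-03 2.553e+00] F [0.3 1.  1. ] g 18.4
[-0.7, -9.7, 1.0, 0.001, 0.001, -0.112]
[-2.4, -19.6, 1.0, 0.001, 0.001, -0.227]
[-5.2, -29.3, 1.0, 0.001, 0.001, -0.342]
[-9.2, -38.7, 1.0, 0.001, 0.001, -0.457]
[-14.1, -47.5, 1.0, 0.0, 0.001, -0.572]
```

>>> {"api": "step_arm", "payload": {"deltas": [[-0.7, -9.7, 0.5, 0, 0, -0.112], [-2.4, -19.6, 0.5, 0, 0, -0.227], [-5.2, -29.3, 0.5, 0, 0, -0.342], [-9.2, -38.7, 0.5, 0, 0, -0.457], [-14.1, -47.5, 0.5, 0, 0, -0.572]]}}

```text
time: 4.27
tool_pos: [547.1, -136.7, 84.5]
tcp_rot: [3.141, 0.001, 3.125]
contact_force: [0.7, 1.3, -0.0]
grip_width: 18.3
```

```bash
python3 -c "
from h import *
arc(3.125+np.arange(1,6)*0.115)"
```

```text
t 4.2667 pos [ 547.1 -136.7   84.5] rot [3.141e+00 1.000e-03 3.125e+00] F [ 0.7  1.3 -0. ] g 18.3
[-1.0, -10.0, 0.5, 0.0, 0.001, -0.115]
[-2.7, -19.9, 0.5, 0.0, 0.001, -0.23]
[-5.6, -29.6, 0.5, -0.0, 0.001, -0.345]
[-9.5, -38.9, 0.5, -0.0, 0.001, -0.46]
[-14.5, -47.7, 0.5, -0.0, 0.001, -0.575]
```

>>> {"api": "step_arm", "payload": {"deltas": [[-1, -10, 0.5, 0, 0, -0.115], [-2.7, -19.9, 0.5, 0, 0, -0.23], [-5.6, -29.6, 0.5, 0, 0, -0.345], [-9.5, -38.9, 0.5, 0, 0, -0.46], [-14.5, -47.7, 0.5, 0, 0, -0.575]]}}

```text
time: 4.68
tool_pos: [560.7, -184.8, 83.9]
tcp_rot: [-3.142, 0.0, -2.583]
contact_force: [-1.5, 1.0, 0.2]
grip_width: 18.1
```

```bash
python3 -c "
from h import *
arc([3.815,3.93,4.04,4.14,4.2])"
```

```text
t 4.6833 pos [ 560.7 -184.8   83.9] rot [-3.142  0.    -2.583] F [-1.5  1.   0.2] g 18.1
[-0.8, -10.0, -0.1, -0.0, 0.0, -0.115]
[-2.6, -20.0, -0.1, -0.0, 0.0, -0.23]
[-5.3, -29.3, -0.1, -0.0, 0.0, -0.34]
[-8.6, -37.4, -0.1, -0.0, 0.0, -0.44]
[-11.0, -42.1, -0.1, -0.0, 0.0, -0.5]
```

>>> {"api": "step_arm", "payload": {"deltas": [[-0.8, -10, 0, 0, 0, -0.115], [-2.6, -20, 0, 0, 0, -0.23], [-5.3, -29.3, 0, 0, 0, -0.34], [-8.6, -37.4, 0, 0, 0, -0.44], [-11, -42.1, 0, 0, 0, -0.5]]}}

```text
time: 5.1
tool_pos: [592.7, -215.2, 83.9]
tcp_rot: [-3.141, 0.0, -2.084]
contact_force: [-0.3, 0.3, 0.1]
grip_width: 18.0
```

>>> {"api": "step_arm", "payload": {"deltas": [[0, 0, 0, 0, 0, 0], [0, 0, -30, 0, 0, 0], [0, 0, -66, 0, 0, 0], [0, 0, -66, 0, 0, 0]], "fingers": 28}}

```text
time: 5.43
tool_pos: [595.0, -215.7, 156.7]
tcp_rot: [-3.13, 0.001, -2.091]
contact_force: [1.7, -0.5, 0.9]
grip_width: 28.1
```

Run:
```python
from h import *
import cv2
s=bot.capture("scene"); t=bot.capture("top")
a=t["color"][112:242,310:430,::-1]; b=s["color"][140:230,240:370,::-1]
A=cv2.resize(a,None,fx=3,fy=3,interpolation=cv2.INTER_CUBIC); B=cv2.resize(b,None,fx=3.3,fy=3.3,interpolation=cv2.INTER_CUBIC)
im=np.zeros((400,800,3),np.uint8); im[:390,:360]=A; im[:297,365:365+429]=B
cv2.imwrite("pics/c3.png",im)
# tray approach: grip at tray local x=-35, jaws along tray y -> tool x along tray x: yaw=0.42-ish or +pi
c=T((465,-35,0.425),(-35,0,0)); print(c)
rows([(c[0],c[1],150,0.425-np.pi)])
```

```text
[np.float64(433.1136443466088), np.float64(-49.431227361019864), 0]
t 5.5333 pos [ 592.8 -214.6  151.5] rot [-3.137  0.    -2.09 ] F [ 0.3  0.3 -0.3] g 28.0
[-64.2, 220.6, 0.6, -0.004, 0.002, 0.626]
```

View pics/c3.png

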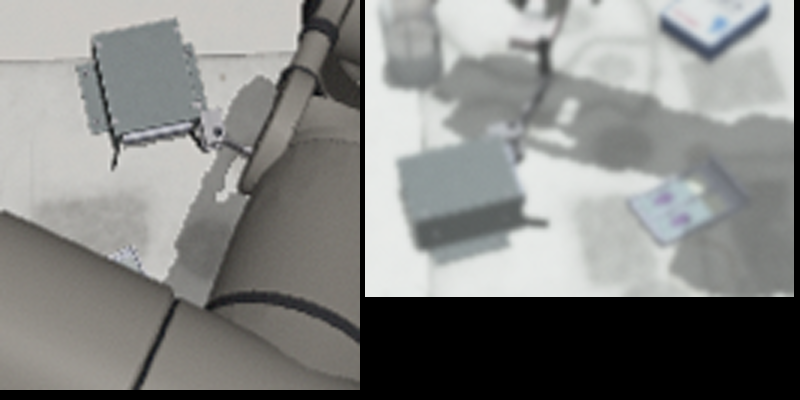

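The bar now points away to the right and back, at about (545,60) in the scene crop, and the mouth is clear. The tray hasn't moved. On to the tray.

>>> {"api": "step_arm", "payload": {"deltas": [[-64, 220, 0, 0, 0, 0.626], [-64, 220, 0, 0, 0, 0.626], [-64, 220, 0, 0, 0, 0.626], [-64, 220, 0, 0, 0, 0.626], [-64, 220, 0, 0, 0, 0.626]], "fingers": 91.8}}

```text
time: 5.95
tool_pos: [444.3, -63.3, 148.2]
tcp_rot: [3.14, -0.002, -2.721]
contact_force: [1.2, -0.1, 1.0]
grip_width: 56.6
```

Run:
```python
from h import *
c=T((465.5,-36,0.425),(-35,0,0))
rows([(c[0],c[1],z,0.425-np.pi) for z in (120,29)])
```

```text
t 5.95 pos [444.3 -63.3 148.2] rot [ 3.140e+00 -2.000e-03 -2.721e+00] F [ 1.2 -0.1  1. ] g 56.6
[4.5, 16.0, 28.2, 0.002, -0.002, -0.005]
[4.4, 15.9, 119.2, 0.002, -0.002, -0.005]
```

>>> {"api": "step_arm", "payload": {"deltas": [[4.5, 16, 28, 0, 0, 0], [4.5, 16, 60, 0, 0, 0], [4.5, 16, 75, 0, 0, 0], [4.5, 16, 75, 0, 0, 0], [4.5, 16, 75, 0, 0, 0]]}}

```text
time: 6.37
tool_pos: [435.4, -51.8, 73.6]
tcp_rot: [3.14, -0.002, -2.714]
contact_force: [1.4, -0.4, -0.1]
grip_width: 89.3
```

Run:
```python
from h import *
import cv2
c=T((465.5,-36,0.425),(-35,0,0))
rows([(c[0],c[1],z,0.425-np.pi) for z in (29,)])
s=bot.capture("scene")
B=cv2.resize(s["color"][150:225,300:375,::-1],None,fx=8,fy=8,interpolation=cv2.INTER_CUBIC)
cv2.imwrite("pics/c4.png",B)
```

```text
t 6.3667 pos [435.4 -51.8  73.6] rot [ 3.140e+00 -2.000e-03 -2.714e+00] F [ 1.4 -0.4 -0.1] g 89.3
[1.0, 1.9, 44.6, 0.002, -0.002, 0.002]
```

View pics/c4.png

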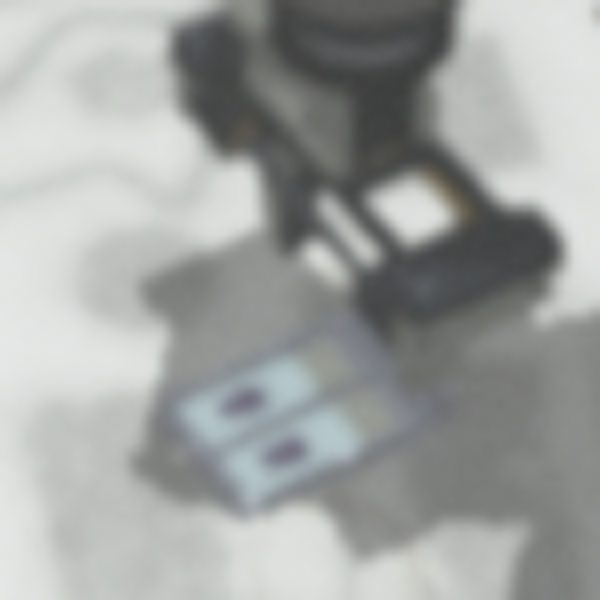

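The tray lies as before: leading corners at about (170,405) and (240,515), lip end at (445,395). I'll check the finger tip against the tray edge by projecting the model.

Run:
```python
from h import *
import cv2
s=bot.capture("scene"); o=bot.get_obs(); x,y,z=o["tool_pos"]; w=o["tcp_rot"][2]+np.pi
print(o["tool_pos"],o["grip_width"])
B=cv2.resize(s["color"][150:225,300:375,::-1],None,fx=8,fy=8,interpolation=cv2.INTER_CUBIC)
f=lambda P:tuple(int(v) for v in (proj(s,P)-(300,150)+.5)*8)
for sg in(1,-1):
    for zz,col in((z-25,(0,0,255)),(3,(255,0,255))):
        q=[f(T((x,y,w),(a,sg*b,zz))) for a,b in((-9.5,45),(9.5,45),(9.5,64),(-9.5,64))]
        cv2.polylines(B,[np.array(q)],True,col,1)
for zz in(0,10): cv2.polylines(B,[np.array([f(T((465.5,-36,.425),(a,b,zz))) for a,b in((50,36),(50,-36),(-58,-36),(-58,36))])],True,(0,255,0),1)
cv2.polylines(B,[np.array([f(T((465.5,-36,.425),(-58,b,21))) for b in(-36,36)])],True,(0,255,255),1)
cv2.imwrite("pics/c5.png",B)
```

```text
[436.74307477 -52.36895837  74.86722683] 91.56704505532544
```

View pics/c5.png

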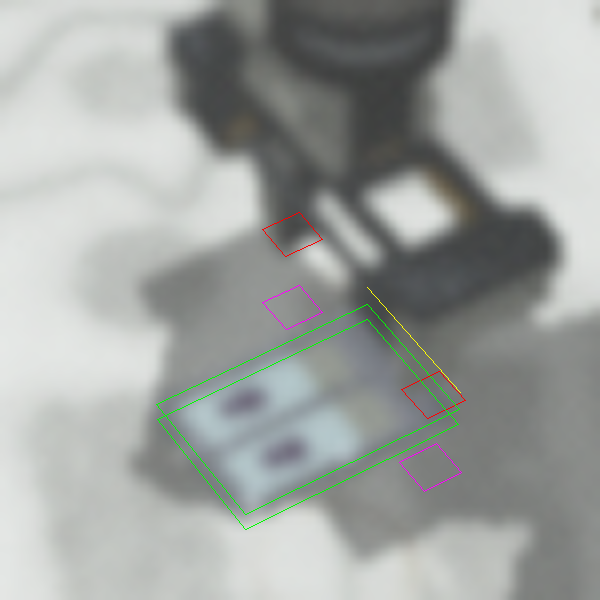

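The model overlay matches the tray edges to about 2 mm, and both fingers have clearance when lowered. Descending.

>>> {"api": "step_arm", "payload": {"deltas": [[1, 2, 15, 0, 0, 0], [1, 2, 30, 0, 0, 0], [1, 2, 40, 0, 0, 0], [1, 2, 45, 0, 0, 0], [1, 2, 45, 0, 0, 0]]}}

```text
time: 6.88
tool_pos: [434.7, -50.9, 29.3]
tcp_rot: [3.141, 0.0, -2.714]
contact_force: [-0.3, -0.2, 0.5]
grip_width: 92.0
```

>>> {"api": "step_arm", "payload": {"deltas": [[0, 0, 0, 0, 0, 0], [0, 0, 0, 0, 0, 0], [0, 0, 0, 0, 0, 0], [0, 0, 0, 0, 0, 0], [0, 0, 0, 0, 0, 0]], "fingers": 66}}

```text
time: 7.3
tool_pos: [434.9, -50.8, 29.9]
tcp_rot: [-3.141, 0.001, -2.713]
contact_force: [-0.6, 0.5, 5.5]
grip_width: 71.2
```

Run:
```python
from h import *
# carry: hand target in rack frame, hand at tray x=-35; tray front at -28 -> hand x=-28-85
rows([rk(-115,0,28,-np.pi),rk(-40,0,28,-np.pi)])
```

```text
t 7.3 pos [434.9 -50.8  29.9] rot [-3.141e+00  1.000e-03 -2.713e+00] F [-0.6  0.5  5.5] g 71.2
[-63.8, -79.5, 2.0, -0.0, 0.001, 0.248]
[-136.5, -97.9, 2.1, -0.0, 0.001, 0.248]
```

>>> {"api": "step_arm", "payload": {"deltas": [[-8, -10, 0, 0, 0, 0.03], [-22, -28, 0, 0, 0, 0.09], [-36, -46, 0, 0, 0, 0.15], [-50, -64, 0, 0, 0, 0.21], [-60, -76, 0, 0, 0, 0.24]]}}

```text
time: 7.72
tool_pos: [521.9, -95.6, 29.8]
tcp_rot: [-3.142, 0.0, -2.957]
contact_force: [-4.3, 3.8, 8.7]
grip_width: 71.4
```

Run:
```python
from h import *
import cv2
rows([rk(-115,0,28,-np.pi),rk(-40,0,28,-np.pi)])
s=bot.capture("scene"); o=bot.get_obs(); x,y,z=o["tool_pos"]; w=o["tcp_rot"][2]+np.pi
B=cv2.resize(s["color"][155:230,245:345,::-1],None,fx=8,fy=8,interpolation=cv2.INTER_CUBIC)
f=lambda P:tuple(int(v) for v in (proj(s,P)-(245,155)+.5)*8)
tp=(*T((x,y,w),(35,0,0))[:2],w); print(tp)
for pose,pts,col in((tp,((50,36,10),(50,-36,10),(-58,-36,10),(-58,36,10)),(0,255,0)),(RACK,((0,45.5,54),(0,-45.5,54),(112,-45.5,54),(112,45.5,54)),(0,0,255)),(RACK,((0,45.5,0),(0,45.5,54),(112,45.5,54),(112,45.5,0)),(0,0,255)),(RACK,((0,37.5,11),(-23,47.5,11),(-23,47.5,0)),(255,0,255))):
    cv2.polylines(B,[np.array([f(T(pose,p)) for p in pts])],False,col,1)
cv2.imwrite("pics/c6.png",B)
```

```text
t 7.7167 pos [521.9 -95.6  29.8] rot [-3.142  0.    -2.957] F [-4.3  3.8  8.7] g 71.4
[-3.8, -1.7, 1.8, -0.0, 0.0, 0.005]
[-78.8, -2.1, 1.9, -0.0, 0.0, 0.005]
(np.float64(559.0318846246495), np.float64(-90.52286583683822), np.float64(0.18395148595243294))
```

View pics/c6.png

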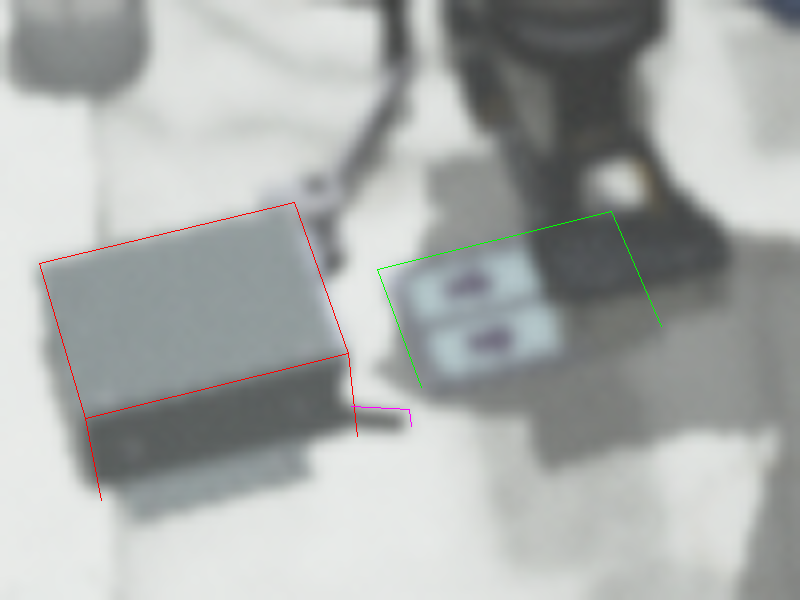

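The scene crop shows the tray's leading edge at about (395,270)–(430,385), roughly 4 mm behind the model. It is in line with the slot, and the rack overlay fits. Moving it into the ears, gently.

>>> {"api": "step_arm", "payload": {"deltas": [[-6, -1.8, 0, 0, 0, 0.005], [-14, -1.8, 0, 0, 0, 0.005], [-22, -1.8, 0, 0, 0, 0.005], [-29, -1.8, 0, 0, 0, 0.005], [-33, -1.8, 0, 0, 0, 0.005]]}}

```text
time: 8.18
tool_pos: [552.6, -90.1, 29.8]
tcp_rot: [3.141, -0.002, -2.957]
contact_force: [-6.0, -1.7, 9.6]
grip_width: 71.4
```

>>> {"api": "step_arm", "payload": {"deltas": [[-4, 0, 0, 0, 0, 0], [-8, 0, 0, 0, 0, 0], [-11, 0, 0, 0, 0, 0], [-13, 0, 0, 0, 0, 0]]}}

```text
time: 8.52
tool_pos: [564.9, -87.9, 29.8]
tcp_rot: [3.141, -0.002, -2.957]
contact_force: [-5.4, -1.7, 8.4]
grip_width: 71.5
```

Run:
```python
from h import *
rows([rk(-40,0,28,-np.pi)])
```

```text
t 8.5167 pos [564.9 -87.9  29.8] rot [ 3.141e+00 -2.000e-03 -2.957e+00] F [-5.4 -1.7  8.4] g 71.5
[-35.1, -1.7, 1.8, 0.001, -0.002, 0.005]
```

>>> {"api": "step_arm", "payload": {"deltas": [[-5, 0, -0.5, 0, 0, 0], [-11, 0, -0.5, 0, 0, 0], [-17, 0, -0.5, 0, 0, 0], [-23, 0, -0.5, 0, 0, 0], [-26, 0, -0.5, 0, 0, 0]]}}

```text
time: 8.93
tool_pos: [592.6, -83.1, 29.9]
tcp_rot: [3.142, 0.0, -2.958]
contact_force: [-4.2, -0.8, 5.1]
grip_width: 71.4
```

Run:
```python
from h import *
import cv2
rows([rk(-40,0,28,-np.pi)])
s=bot.capture("scene")
B=cv2.resize(s["color"][155:230,245:345,::-1],None,fx=8,fy=8,interpolation=cv2.INTER_CUBIC)
cv2.imwrite("pics/c7.png",B)
```

```text
t 8.9333 pos [592.6 -83.1  29.9] rot [ 3.142  0.    -2.958] F [-4.2 -0.8  5.1] g 71.4
[-7.1, -1.3, 1.9, 0.0, 0.0, 0.004]
```

View pics/c7.png

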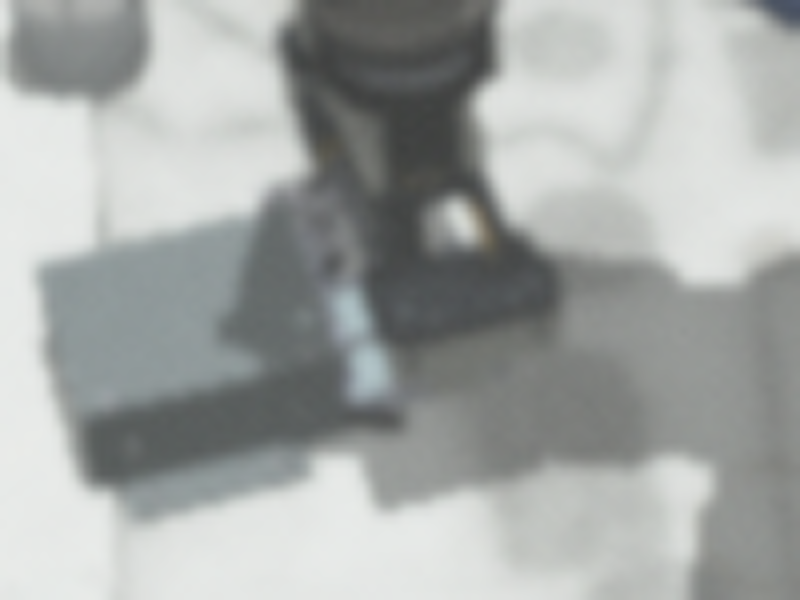

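The tray's leading half is in the slot, with the slides lying flat between the ears at about (360,340). I'll release, lift, step back and spread the fingers to push.

>>> {"api": "step_arm", "payload": {"deltas": [[0, 0, 0, 0, 0, 0], [0, 0, 0, 0, 0, 0], [0, 0, 0, 0, 0, 0], [0, 0, -20, 0, 0, 0], [0, 0, -45, 0, 0, 0]], "fingers": 88}}

```text
time: 9.4
tool_pos: [590.2, -83.1, 73.1]
tcp_rot: [3.139, -0.004, -2.959]
contact_force: [0.3, 0.3, 0.3]
grip_width: 88.0
```

>>> {"api": "step_arm", "payload": {"deltas": [[20, 0, 0, 0, 0, 0], [58, 0, 0, 0, 0, 0], [58, 0, 0, 0, 0, 0], [58, 0, 0, 0, 0, 0], [58, 0, 0, 0, 0, 0]], "fingers": 26}}

```text
time: 9.82
tool_pos: [535.4, -94.4, 75.2]
tcp_rot: [-3.141, 0.002, -2.959]
contact_force: [0.5, 0.3, 0.4]
grip_width: 59.1
```

Run:
```python
from h import *
rows([rk(-105,0,29,-np.pi),rk(-17.5,0,29,-np.pi)])
```

```text
t 9.8167 pos [535.4 -94.4  75.2] rot [-3.141e+00  2.000e-03 -2.959e+00] F [0.5 0.3 0.4] g 59.1
[-0.2, -0.5, 46.2, -0.001, 0.002, 0.003]
[-87.7, -0.7, 46.3, -0.001, 0.002, 0.003]
```

>>> {"api": "step_arm", "payload": {"deltas": [[0, 0, 10, 0, 0, 0], [0, 0, 25, 0, 0, 0], [0, 0, 40, 0, 0, 0], [0, 0, 46, 0, 0, 0], [0, 0, 46, 0, 0, 0]]}}

```text
time: 10.23
tool_pos: [534.4, -93.6, 26.8]
tcp_rot: [3.14, -0.003, -2.958]
contact_force: [-1.2, 0.6, -0.1]
grip_width: 27.7
```

>>> {"api": "step_arm", "payload": {"deltas": [[-8, 0, 0, 0, 0, 0], [-18, 0, 0, 0, 0, 0], [-28, 0, 0, 0, 0, 0], [-38, 0, 0, 0, 0, 0], [-45, 0, 0, 0, 0, 0]]}}

```text
time: 10.65
tool_pos: [580.9, -85.7, 29.7]
tcp_rot: [-3.141, 0.002, -2.958]
contact_force: [-1.1, -0.9, 1.5]
grip_width: 26.1
```

Run:
```python
from h import *
rows([rk(-17.5,0,29,-np.pi)])
```

```text
t 10.65 pos [580.9 -85.7  29.7] rot [-3.141e+00  2.000e-03 -2.958e+00] F [-1.1 -0.9  1.5] g 26.1
[-41.5, -1.0, 0.8, -0.001, 0.002, 0.004]
```

>>> {"api": "step_arm", "payload": {"deltas": [[-7, 0, 0, 0, 0, 0], [-14, 0, 0, 0, 0, 0], [-21, 0, 0, 0, 0, 0], [-28, 0, 0, 0, 0, 0], [-32, 0, 0, 0, 0, 0]]}}

```text
time: 11.07
tool_pos: [611.5, -79.8, 28.9]
tcp_rot: [-3.141, 0.001, -2.958]
contact_force: [-1.2, -0.2, 0.9]
grip_width: 26.0
```

>>> {"api": "step_arm", "payload": {"deltas": [[-2, 0, 0, 0, 0, 0], [-4, 0, 0, 0, 0, 0], [-6, 0, 0, 0, 0, 0], [-6, 0, 0, 0, 0, 0]]}}

```text
time: 11.4
tool_pos: [616.7, -78.9, 28.8]
tcp_rot: [-3.142, 0.0, -2.958]
contact_force: [-0.1, 0.3, 0.6]
grip_width: 26.2
```

>>> {"api": "step_arm", "payload": {"deltas": [[-1, 0, 0, 0, 0, 0], [-2, 0, 0, 0, 0, 0], [-2, 0, 0, 0, 0, 0]]}}

```text
time: 11.65
tool_pos: [618.5, -78.5, 28.8]
tcp_rot: [3.141, 0.0, -2.958]
contact_force: [-0.4, -0.1, -0.5]
grip_width: 26.1
```

Run:
```python
from h import *
rows([rk(-17.5,0,29,-np.pi)])
```

```text
t 11.65 pos [618.5 -78.5  28.8] rot [ 3.141  0.    -2.958] F [-0.4 -0.1 -0.5] g 26.1
[-3.2, -1.2, -0.2, 0.0, 0.0, 0.003]
```

>>> {"api": "step_arm", "payload": {"deltas": [[-1, 0, 0, 0, 0, 0], [-2, 0, 0, 0, 0, 0], [-2, 0, 0, 0, 0, 0]]}}

```text
time: 11.9
tool_pos: [620.5, -78.1, 28.8]
tcp_rot: [3.142, 0.0, -2.958]
contact_force: [-0.0, -0.3, -0.7]
grip_width: 25.9
```

>>> {"api": "step_arm", "payload": {"deltas": [[-0.7, 0, 0, 0, 0, 0], [-1.5, 0, 0, 0, 0, 0], [-1.5, 0, 0, 0, 0, 0]]}}

```text
time: 12.15
tool_pos: [621.1, -78.0, 28.8]
tcp_rot: [3.141, -0.002, -2.958]
contact_force: [-4.1, -0.6, 3.2]
grip_width: 26.0
```

>>> {"api": "step_arm", "payload": {"deltas": [[-0.7, 0, 0, 0, 0, 0], [-0.7, 0, 0, 0, 0, 0], [-0.7, 0, 0, 0, 0, 0]]}}

```text
time: 12.4
tool_pos: [621.1, -78.0, 28.8]
tcp_rot: [3.141, -0.003, -2.958]
contact_force: [-7.2, -1.7, 5.0]
grip_width: 26.0
```

>>> {"api": "step_arm", "payload": {"deltas": [[3, 0, 0, 0, 0, 0], [15, 0, 0, 0, 0, 0], [45, 0, -10, 0, 0, 0], [70, 0, -50, 0, 0, 0], [70, 0, -90, 0, 0, 0]]}}

```text
time: 12.82
tool_pos: [548.8, -90.0, 113.6]
tcp_rot: [3.137, -0.008, -2.959]
contact_force: [1.0, -1.2, 0.8]
grip_width: 25.8
```

Run:
```python
from h import *
import cv2
s=bot.capture("scene"); t=bot.capture("top")
a=t["color"][112:212,310:430,::-1]; b=s["color"][150:225,240:340,::-1]
A=cv2.resize(a,None,fx=3,fy=3,interpolation=cv2.INTER_CUBIC); B=cv2.resize(b,None,fx=4.3,fy=4.3,interpolation=cv2.INTER_CUBIC)
im=np.zeros((330,800,3),np.uint8); im[:300,:360]=A; im[:B.shape[0],365:365+430]=B[:, :435]
for sc,(c,off,ox) in {3:(t,(310,112),0),4.3:(s,(240,150),365)}.items():
    k=(PIV[0]+88*np.cos(4.2),PIV[1]+88*np.sin(4.2),89); q=(proj(c,k)-off+.5)*sc; cv2.circle(im,(int(q[0])+ox,int(q[1])),3,(0,0,255),1)
cv2.imwrite("pics/c8.png",im)
p=4.19; x,y=PIV[0]+88*np.cos(p),PIV[1]+88*np.sin(p)
rows([(x,y,150,p-2*np.pi)])
```

```text
t 12.9167 pos [557.  -91.7 122.2] rot [-3.136  0.012 -2.959] F [-0.3 -1.3  0.7] g 25.8
[-12.0, -127.0, -27.0, -0.01, 0.008, -0.866]
```

View pics/c8.png

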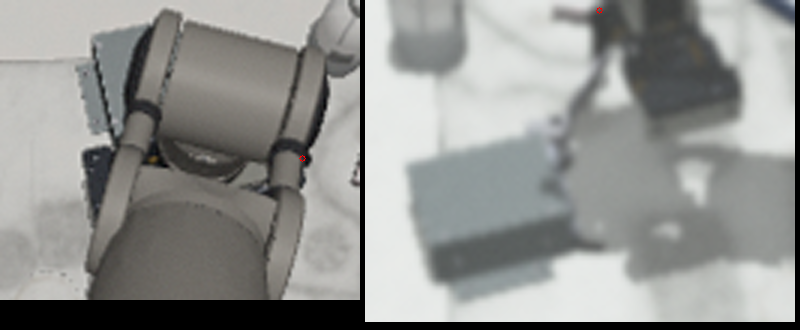

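The scene crop shows the mouth clear, with the tray out of sight inside the slot. The knob post at about (605,40) is where I left it. Now back to the knob to close the bar.

>>> {"api": "step_arm", "payload": {"deltas": [[0, 0, -30, 0, 0, -0.1], [-12, -40, -30, 0, 0, -0.22], [-12, -80, -30, 0, 0, -0.34], [-12, -110, -30, 0, 0, -0.46], [-12, -127, -30, 0, 0, -0.58]], "fingers": 36}}

```text
time: 13.33
tool_pos: [590.1, -216.7, 145.9]
tcp_rot: [-3.138, 0.001, -2.374]
contact_force: [-0.8, 0.4, 0.1]
grip_width: 35.9
```

Run:
```python
from h import *
p=4.19; x,y=PIV[0]+88*np.cos(p),PIV[1]+88*np.sin(p)
rows([(x,y,150,p-2*np.pi)])
```

```text
t 13.3333 pos [ 590.1 -216.7  145.9] rot [-3.138e+00  1.000e-03 -2.374e+00] F [-0.8  0.4  0.1] g 35.9
[-2.8, 0.7, -4.1, -0.004, 0.0, -0.281]
```

>>> {"api": "step_arm", "payload": {"deltas": [[-2, 0, 0, 0, 0, -0.12], [-2, 0, 0, 0, 0, -0.24], [-2, 0, 0, 0, 0, -0.28], [-2, 0, 0, 0, 0, -0.28], [-2, 0, 0, 0, 0, -0.28]]}}

```text
time: 13.75
tool_pos: [590.7, -211.8, 145.6]
tcp_rot: [-3.141, 0.0, -2.1]
contact_force: [0.3, 0.1, 0.2]
grip_width: 36.5
```

Run:
```python
from h import *
p=4.19; x,y=PIV[0]+88*np.cos(p),PIV[1]+88*np.sin(p)
rows([(x,y,84,p-2*np.pi)])
```

```text
t 13.75 pos [ 590.7 -211.8  145.6] rot [-3.141  0.    -2.1  ] F [0.3 0.1 0.2] g 36.5
[1.7, -1.9, 61.6, -0.001, 0.0, -0.007]
```

>>> {"api": "step_arm", "payload": {"deltas": [[2, -2, 15, 0, 0, 0], [2, -2, 32, 0, 0, 0], [2, -2, 50, 0, 0, 0], [2, -2, 61, 0, 0, 0], [2, -2, 61, 0, 0, 0]]}}

```text
time: 14.17
tool_pos: [589.8, -213.7, 82.0]
tcp_rot: [3.137, -0.0, -2.099]
contact_force: [-0.8, -0.4, -0.0]
grip_width: 36.2
```

>>> {"api": "step_arm", "payload": {"deltas": [[0, 0, 0, 0, 0, 0], [0, 0, 0, 0, 0, 0], [0, 0, 0, 0, 0, 0], [0, 0, 0, 0, 0, 0]], "fingers": 18}}

```text
time: 14.5
tool_pos: [591.6, -214.8, 85.9]
tcp_rot: [-3.14, 0.0, -2.099]
contact_force: [0.9, -0.2, 0.8]
grip_width: 19.0
```

Run:
```python
from h import *
arc(4.19-np.arange(1,6)*0.115)
```

```text
t 14.5 pos [ 591.6 -214.8   85.9] rot [-3.14   0.    -2.099] F [ 0.9 -0.2  0.8] g 19.0
[-1.0, 10.4, 1.9, -0.002, 0.0, 0.11]
[-2.6, 20.3, 1.8, -0.002, 0.0, 0.225]
[-5.5, 30.0, 1.8, -0.002, 0.001, 0.34]
[-9.4, 39.4, 1.8, -0.002, 0.001, 0.455]
[-14.3, 48.2, 1.8, -0.002, 0.001, 0.57]
```

>>> {"api": "step_arm", "payload": {"deltas": [[-1, 10.4, 1, 0, 0, 0.11], [-2.6, 20.3, 1, 0, 0, 0.225], [-5.5, 30, 1, 0, 0, 0.34], [-9.4, 39.4, 1, 0, 0, 0.455], [-14.3, 48.2, 1, 0, 0, 0.57]]}}

```text
time: 14.92
tool_pos: [556.7, -178.1, 84.6]
tcp_rot: [-3.14, 0.001, -2.675]
contact_force: [0.9, -0.9, 0.0]
grip_width: 18.1
```

Run:
```python
from h import *
import cv2
s=bot.capture("scene"); print([(round(d["p"],2),np.round(d["rect"],1)) for d in bot.boxes_of("bar_knob",s)[:2]]); p=3.615
print(proj(s,(PIV[0]+88*np.cos(p),PIV[1]+88*np.sin(p),70)))
arc(3.615-np.arange(1,6)*0.115)
```

```text
[(0.43, array([295.9, 175.4,  28.6,  16.9]))]
[305.38148125 162.12233011]
t 15.0167 pos [ 556.2 -177.    84.5] rot [-3.142  0.    -2.669] F [-0.3 -0.  -0.8] g 18.3
[-0.9, 8.7, 0.5, -0.0, 0.0, 0.114]
[-2.6, 18.7, 0.5, 0.0, 0.0, 0.229]
[-5.5, 28.4, 0.5, 0.0, 0.0, 0.344]
[-9.5, 37.7, 0.5, 0.0, 0.0, 0.459]
[-14.5, 46.5, 0.5, 0.0, 0.0, 0.574]
```

>>> {"api": "step_arm", "payload": {"deltas": [[-0.9, 8.7, 0.5, 0, 0, 0.114], [-2.6, 18.7, 0.5, 0, 0, 0.229], [-5.5, 28.4, 0.5, 0, 0, 0.344], [-9.5, 37.7, 0.5, 0, 0, 0.459], [-14.5, 46.5, 0.5, 0, 0, 0.574]]}}

```text
time: 15.43
tool_pos: [548.6, -130.3, 83.8]
tcp_rot: [-3.141, 0.001, 3.039]
contact_force: [-0.2, -1.0, 0.1]
grip_width: 18.2
```

Run:
```python
from h import *
arc(3.04-np.arange(1,6)*0.115)
```

```text
t 15.4333 pos [ 548.6 -130.3   83.8] rot [-3.141e+00  1.000e-03  3.039e+00] F [-0.2 -1.   0.1] g 18.2
[0.2, 11.3, -0.2, -0.001, 0.001, 0.114]
[-1.5, 21.2, -0.2, -0.001, 0.001, 0.229]
[-4.4, 30.9, -0.2, -0.0, 0.001, 0.344]
[-8.3, 40.3, -0.2, -0.0, 0.001, 0.459]
[-13.3, 49.1, -0.2, -0.0, 0.001, 0.574]
```

>>> {"api": "step_arm", "payload": {"deltas": [[0, 11.3, 0, 0, 0, 0.114], [-1.5, 21.2, 0, 0, 0, 0.229], [-4.4, 30.9, 0, 0, 0, 0.344], [-8.3, 40.3, 0, 0, 0, 0.459], [-13.3, 49.1, 0, 0, 0, 0.574]]}}

```text
time: 15.85
tool_pos: [567.2, -82.6, 83.8]
tcp_rot: [3.141, 0.001, 2.465]
contact_force: [0.1, -1.4, -0.4]
grip_width: 18.0
```

Run:
```python
from h import *
arc([2.36,2.25,2.14,2.04,1.94,1.85,1.79,1.75])
```

```text
t 15.85 pos [567.2 -82.6  83.8] rot [3.141e+00 1.000e-03 2.465e+00] F [ 0.1 -1.4 -0.4] g 18.0
[-0.4, 8.8, -0.2, 0.0, 0.001, 0.105]
[-2.0, 18.4, -0.2, 0.0, 0.001, 0.215]
[-4.6, 27.7, -0.2, 0.0, 0.001, 0.325]
[-7.8, 35.9, -0.2, 0.0, 0.001, 0.425]
[-11.8, 43.7, -0.2, 0.0, 0.001, 0.525]
[-16.1, 50.3, -0.2, 0.001, 0.001, 0.615]
[-19.3, 54.6, -0.2, 0.001, 0.001, 0.675]
[-21.5, 57.3, -0.2, 0.001, 0.001, 0.715]
```

>>> {"api": "step_arm", "payload": {"deltas": [[-0.4, 8.8, -1, 0, 0, 0.105], [-2, 18.4, -2, 0, 0, 0.215], [-4.6, 27.7, -3, 0, 0, 0.325], [-7.8, 35.9, -3, 0, 0, 0.425], [-11.8, 43.7, -3, 0, 0, 0.525]]}}

```text
time: 16.27
tool_pos: [603.7, -55.8, 86.7]
tcp_rot: [3.141, 0.0, 1.941]
contact_force: [-0.7, -1.2, 0.6]
grip_width: 17.9
```

Run:
```python
from h import *
arc([1.88,1.82,1.78,1.75,1.72],z=87)
```

```text
t 16.2667 pos [603.7 -55.8  86.7] rot [3.141 0.    1.941] F [-0.7 -1.2  0.6] g 17.9
[-0.3, 5.3, -0.3, 0.0, 0.0, 0.061]
[-0.8, 10.5, -0.3, 0.0, 0.0, 0.121]
[-1.3, 14.0, -0.3, 0.0, 0.0, 0.161]
[-1.8, 16.6, -0.3, 0.0, 0.0, 0.191]
[-2.3, 19.2, -0.3, 0.0, 0.0, 0.221]
```

>>> {"api": "step_arm", "payload": {"deltas": [[-0.3, 5.3, 0, 0, 0, 0.06], [-0.8, 10.5, 0, 0, 0, 0.12], [-1.3, 14, 0, 0, 0, 0.16], [-1.3, 14, 0, 0, 0, 0.16]]}}

```text
time: 16.6
tool_pos: [617.5, -52.0, 86.6]
tcp_rot: [3.14, 0.0, 1.784]
contact_force: [0.7, -0.5, 0.5]
grip_width: 18.3
```

>>> {"api": "step_arm", "payload": {"deltas": [[-0.1, 1, 0, 0, 0, 0.01], [-0.2, 2, 0, 0, 0, 0.02], [-0.3, 3, 0, 0, 0, 0.03], [-0.3, 3, 0, 0, 0, 0.03]]}}

```text
time: 16.93
tool_pos: [619.6, -51.6, 86.4]
tcp_rot: [3.141, 0.0, 1.752]
contact_force: [-0.0, 0.3, -0.1]
grip_width: 18.0
```

Run:
```python
from h import *
arc([1.75,1.72,1.7],z=87)
```

```text
t 16.9333 pos [619.6 -51.6  86.4] rot [3.141 0.    1.752] F [-0.   0.3 -0.1] g 18.0
[0.2, 0.3, -0.6, 0.0, 0.0, 0.002]
[0.1, 2.9, -0.6, 0.0, 0.0, 0.032]
[0.1, 4.7, -0.6, 0.0, 0.0, 0.052]
```

>>> {"api": "step_arm", "payload": {"deltas": [[0, 1, 0, 0, 0, 0], [0, 2, 0, 0, 0, 0], [0, 2, 0, 0, 0, 0]]}}

```text
time: 17.18
tool_pos: [620.6, -51.3, 86.2]
tcp_rot: [-3.139, -0.0, 1.752]
contact_force: [-4.5, -1.6, 1.9]
grip_width: 17.8
```

>>> {"api": "step_arm", "payload": {"deltas": [[0, 0.7, 0, 0, 0, 0], [0, 1.5, 0, 0, 0, 0], [0, 1.5, 0, 0, 0, 0]]}}

```text
time: 17.43
tool_pos: [620.9, -51.3, 86.1]
tcp_rot: [-3.137, -0.001, 1.752]
contact_force: [-9.7, -3.4, 5.1]
grip_width: 18.0
```

The bar met a firm stop at the predicted shut position: 10 N with no further motion. Releasing and retreating.

>>> {"api": "step_arm", "payload": {"deltas": [[0, -3, 0, 0, 0, 0], [0, -3, 0, 0, 0, 0], [0, -3, 0, 0, 0, 0]], "fingers": 30}}

```text
time: 17.68
tool_pos: [620.4, -51.3, 86.4]
tcp_rot: [3.14, 0.0, 1.752]
contact_force: [0.2, -0.0, -0.1]
grip_width: 29.0
```

>>> {"api": "step_arm", "payload": {"deltas": [[0, 0, -20, 0, 0, 0], [0, 0, -50, 0, 0, 0], [0, 0, -90, 0, 0, 0], [0, 0, -120, 0, 0, 0], [0, 0, -120, 0, 0, 0]]}}

```text
time: 18.1
tool_pos: [623.4, -51.7, 213.9]
tcp_rot: [3.129, 0.005, 1.752]
contact_force: [0.3, -0.5, 0.5]
grip_width: 30.3
```

Run:
```python
from h import *
rows([(300,330,240,1.75)])
```

```text
t 18.1 pos [623.4 -51.7 213.9] rot [3.129 0.005 1.752] F [ 0.3 -0.5  0.5] g 30.3
[433.7, -248.9, -31.4, 0.013, 0.005, 0.002]
```

>>> {"api": "step_arm", "payload": {"deltas": [[433, -249, -20, 0, 0, 0], [433, -249, -20, 0, 0, 0], [433, -249, -20, 0, 0, 0], [433, -249, -20, 0, 0, 0], [433, -249, -20, 0, 0, 0]]}}

```text
time: 18.52
tool_pos: [484.1, 108.8, 214.3]
tcp_rot: [3.141, -0.0, 1.751]
contact_force: [-0.4, 0.9, 1.1]
grip_width: 30.0
```

>>> {"api": "step_arm", "payload": {"deltas": [[250, -143, -10, 0, 0, 0], [250, -143, -10, 0, 0, 0], [250, -143, -10, 0, 0, 0], [250, -143, -10, 0, 0, 0], [250, -143, -10, 0, 0, 0]]}}

```text
time: 18.93
tool_pos: [349.8, 268.1, 221.9]
tcp_rot: [3.141, -0.001, 1.752]
contact_force: [1.2, 0.8, 0.7]
grip_width: 30.2
```

>>> {"api": "step_arm", "payload": {"deltas": [[40, -23, 0, 0, 0, 0], [60, -35, 0, 0, 0, 0], [60, -35, 0, 0, 0, 0]]}}

```text
time: 19.18
tool_pos: [302.7, 322.6, 221.8]
tcp_rot: [-3.141, -0.002, 1.757]
contact_force: [-0.2, -0.4, -1.0]
grip_width: 30.0
```

Run:
```python
from h import *
import cv2
print(bot.get_obs()["tool_pos"])
s=bot.capture("scene"); t=bot.capture("top")
for n,c in(("scene",s),("top",t)):
  for q in("slide_carton","tape","oil_bottle","retaining_bar","tray_center"): print(n,q,[(round(d["p"],2),np.round(d["rect"],1).tolist()) for d in bot.boxes_of(q,c)[:1]])
a=t["color"][112:180,325:395,::-1]; b=s["color"][165:225,240:310,::-1]
A=cv2.resize(a,None,fx=5.6,fy=5.6,interpolation=cv2.INTER_CUBIC); B=cv2.resize(b,None,fx=5.6,fy=5.6,interpolation=cv2.INTER_CUBIC)
im=np.zeros((385,790,3),np.uint8); im[:A.shape[0],:392]=A; im[:B.shape[0],396:788]=B
for c,off,ox in ((t,(325,112),0),(s,(240,165),396)):
    for P in ((-16,26.5,89),(-16,-61.5,46)):
        q=(proj(c,T(RACK,P))-off+.5)*5.6; cv2.circle(im,(int(q[0])+ox,int(q[1])),3,(0,0,255),1)
cv2.imwrite("pics/c9.png",im)
```

```text
[302.69483121 322.56690964 221.81737287]
scene slide_carton [(0.83, [345.8, 143.1, 30.4, 27.6])]
scene tape [(0.78, [358.5, 306.0, 15.7, 17.4])]
scene oil_bottle [(0.61, [299.5, 275.8, 15.0, 18.5])]
scene retaining_bar [(0.16, [344.6, 143.8, 33.7, 28.2])]
scene tray_center []
top slide_carton [(0.85, [440.9, 232.3, 43.4, 37.0])]
top tape [(0.55, [224.2, 218.1, 17.7, 21.5])]
top oil_bottle []
top retaining_bar [(0.59, [363.9, 158.4, 22.1, 12.6])]
top tray_center []
```

View pics/c9.png

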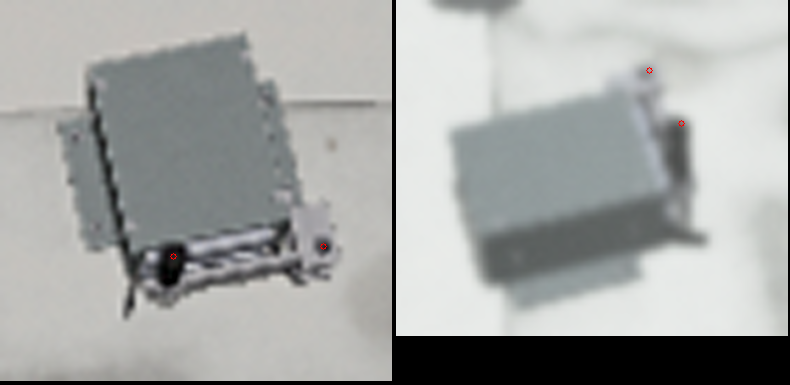

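The bar lies parallel to the face, with the knob at (173,255) and pivot at (322,245) on the predicted shut positions. The tray is inside the slot and the bystanders haven't moved. Handing in.

```bash
python3 -c "
from plant import bot
print(bot.close_job())"
```

```text
the job is handed in; nothing more can be done
None
```

The slide tray is stowed in the bottom slot, the retaining bar is shut in front of it, and I handed the job in at about 19 s of the 72 s allowed.

- **Bar open:** I swung the bar to about 2.45 rad by its knob, holding the post loosely between the jaws.
- **Tray in:** I gripped the tray by its sides and slid it flat along the worktop into the ears. I then pushed it home with two spread fingers on the lip. It stopped firmly, with the force rising to 7 N and no further movement, at the depth expected for fully home.
- **Bar shut:** I swung the bar back onto its stop, pushing with about 10 N until it stopped moving. The last pictures show the knob and pivot on the predicted shut positions.
- **Force:** The highest outside force I read was about 12 N, far below the limits.

**Bystanders:** the carton and the tape were found within about 3 pixels of where they started, in both views. The oil bottle was found in the scene view, within about 2 pixels. The detector missed it in the last top view, where the arm was parked on that side.

**Not seen directly:** in the last pictures the tray itself could not be made out behind the bar. That it is fully home rests on the firm stop and its position, and that it stayed level rests on its never being lifted off the worktop.

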